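# Shut the tagged air valve under the sliding cover

## Task

On the bench air box, push the sliding cover all the way back by its upturned lip to uncover the three valve handles, then push the handle that has the round tag clockwise until it is fully shut, square across its pipe. Only push with the fingertips, without forcing: grip and lift nothing, and leave the other two handles and everything lying around as they are. Leave the cover open.

Things in the scene. Friction and masses are not known exactly. Their poses are not given: they have to be found in the camera images.
- air_box: Grey sheet-steel bench air box, screwed down: 300 mm deep (x), 390 wide (y), 76 high; cover rails at both sides, 88 high, reach 15 mm inwards. Origin: centre of underside. x points from the front (three couplers, robot's side) to the back, y left, z up. Front half, x -147 to -2 mm, is an open bay under the cover; the rear half has a fixed top. A regulator, 102 mm high, stands at x 85, y -245 mm.
- cover (a joint): Sliding cover, plain aluminium sheet, top at 81 mm, 155 mm deep, 382 mm wide. Value in m: 0 is shut over the bay, 0.145 fully open (slid to the box's +x, over the rear half, against its stop). It starts shut or up to 25 mm open, needs about 4 to 5 N to slide and stays where it is left.
- cover_lip (a point): Middle of the front face of the cover's upturned lip, at the cover's front edge: an upright strip 110 mm wide (along the box's y), 4 mm thick, its foot at 81 mm and its top edge at 101 mm above the table; this point is at 91 mm. It faces the box's -x and moves with the cover.
- tagged_handle (a joint): Turn in rad of the handle with the round flat tag (38 mm across, brass like the valve bodies) over its hub. 0: fully open, it points along its pipe to the box's front (-x). pi/2: fully shut against the stop, pointing square across to the box's +y. Grows clockwise seen from above. Starts at 0 to 0.35; about 4 N at 55 mm from the axis turns it; it stays where left.
- tagged_handle_hub (a point): On the vertical axis of the tagged handle, at its mid-thickness, 58 mm above the table; tag and nut rise to 69 mm. Three like ball valves stand in a row in the bay at box x -55 mm, y -115, -15 and 85 mm; which stands where varies. Valve bodies and pipes under the handles stay below 42 mm, the manifold bar behind (box x -30 to 10 mm) is 50 mm high.
- tagged_handle_tip (a point): Outer end of the tagged handle, 75 mm from the axis, mid-thickness, 58 mm above the table. The handle lies level, 75 mm from its axis to its tip, a 16 mm wide, 12 mm thick black sleeve on its outer 50 mm, top of the sleeve 64 mm and underside 52 mm above the table.
- plain_handle1 (a joint): Turn in rad of an identical handle without a tag (only a 12 mm nut on its hub), same sense; it starts open or nearly so. To be left as found.
- plain_handle1_tip (a point): Outer end of that handle, 75 mm from its axis, 58 mm above the table.
- plain_handle2 (a joint): Turn in rad of the other handle without a tag, same sense; it starts shut or nearly so. To be left as found.
- plain_handle2_tip (a point): Outer end of that handle, 75 mm from its axis, 58 mm above the table.
- v_block: Loose steel V-block 60 x 45 x 36 mm in front of the box, to its left. Origin: centre of its underside, as for all loose things below. Leave alone.
- ring_gauge: Loose steel setting ring, 64 mm across, 22 mm high, in front of the box, to its right. Leave alone.
- plug_gauge: Loose plug gauge lying left of the box, 122 mm long, 20 mm thick. Leave alone.
- caliper: Loose digital caliper lying left of the box, 235 mm long, 15 mm high. Leave alone.
- flange: Loose turned steel flange, 68 mm across, 36 mm high, right of the box. Leave alone.
- wash_bottle: Loose white plastic bottle, 52 mm across, 130 mm high, right of the box. Leave alone.
- spare_plug: Loose spare brass plug, 22 mm across, 22 mm high, standing on the floor of the valve bay (3 mm above the table), so its top is at 25 mm, well below the handles. Leave alone.

How it is judged:
By the outcome, as a careful person would: the job done as asked, in the order asked, and still so for the second after the job is handed in, with the robot touching nothing.
It also fails if it takes over 45 s, if anything falls off the work surface, if the arm or the gripper's body presses on something with over 40 N, if the wrist force passes 120 N, or if a joint passes its speed limit or range.

## Robot

A 6-joint arm with a two-finger parallel gripper is mounted at the origin on the work surface. World frame = base frame: x ahead of the robot, y to its left, z up, the work surface at z = 0. Lengths are in m, angles in rad, forces in N, time in s.
With the tool pointing down it reaches from about 0.375 to 0.75 m from the base axis. Payload 9 kg.
Tool frame: the origin (TCP) lies at the centre of the arm's flange, where the gripper is bolted on; the fingertips stand 173 mm ahead of it and the grasp point (between the pads) lies 155 mm ahead of it; z points along the fingers, y is the direction in which the jaws open and shut (so a half turn about z gives the same grasp; the last joint's range is limited). The gripper opens to 85 mm and grips with 20 to 120 N. Pads are 22 mm wide; open, the fingers measure 114 mm over their backs; the gripper's body (76 mm by 85 mm) begins 54 mm behind the grasp point. The pads swing forward as they close: fully open they stand 13 mm farther back than shut.
Start: joints at [0.935, 0.104, 0.097, 1.564, 0, 1.353], TCP at [0.243, 0.548, 0.405] pointing down, gripper open.
Joint ranges: [-2.99, 2.99], [-0.84, 1.86], [-1.1, 1.16], [-1.84, 2.11], [-1.51, 1.56], [-3.14, 3.14]. Speed limits (rad/s): [2.22, 2.22, 2.57, 3.14, 3.14, 3.14].

## Interface

Orientations are given as a rotation vector (axis times angle).
In Python, from bench import ctrl gives the robot as it stands.
- The arm moves only by the tool carry_out, never from a script. Its argument "plan" is a list of rows, each an object with "claw": the opening, from 0 (shut) to 1 (fully open); "delta_pos": the shift along the world's x, y, z in units of 40 mm (1.0 is 40 mm), a list of three; "twist": the turn about the world's z in degrees. In form: [{"claw": claw, "delta_pos": [x, y, z], "twist": twist}, ...]. A call has 1 to 12 rows; each row shifts and turns the commanded pose from where the row before left it; what a row does not reach is not made up. A row lasts 1/12 s, in which the tool goes at most 41.7 mm and 7.16 degrees, less where a joint would pass 70% of its speed; a pose out of reach is approached as far as the arm can. A call is refused whole if a number of a shift passes 1 or a number of a turn 7.16, either way. A call with a gripper value outside its range is refused whole. The fingers move at their own pace and stop on an object; "squeeze" is the grip in N (left out, the last holds). Time passes only in rows, so rows that do not move let the fingers close. It gives the time, the measured TCP pose, the force and the opening at its end, in the units of the state.
- ctrl.read_state(): the state, without advancing time (a new reading comes with each control period).
- ctrl.camera(name): name is "scene" or "top" or "wrist"; returns the picture (420x560x3 uint8, red, green, blue); there is no depth.
- ctrl.get_calibration(name): a dict with "fx", "fy", "cx", "cy" (pixels), "cam_to_world" (4x4, takes a point from camera to world coordinates). Camera axes: x right, y up, looking along -z (the intrinsics and any distortion apply to the point x, -y, -z); pixel columns grow to the right and rows downward; lengths in m; the calibration is good to about 2 mm. The wrist camera is an equidistant fisheye: a pixel r from the principal point sees the ray r / f radians off the axis. A picture is of the moment at which its call begins: read the wrist's pose just before it. get_calibration takes no time and is no camera call; for the wrist camera it gives the pose at the moment of the call.
- ctrl.job_done(): hands the job in, once; it reports no verdict.
The state is a dict: "t": time; "joints": joint angles; "joint_vel": joint speeds; "effort": joint torques, N m; "tcp_pos": TCP position; "orientation": TCP orientation; "force": force on the tool from outside, world axes, zero at the start; "ft_torque": the same for the moment, N m; "width": finger opening in m.
Only numpy, scipy, OpenCV 4.12 (cv2) and the standard library are available. Lean on these libraries where they do the work, as an engineer would, in place of code of your own. Each camera call takes 0.05 s, during which the arm holds its last target.

## Working session

There is one attempt and no reset: what is moved stays moved. The work goes in short steps, Python scripts to look and compute and a tool call to move; the robot and the scene stay as the last step left them, time stands still between calls to the robot, and variables do not carry over. Pictures are saved under pics/ and viewed, and the job is handed in when it is done.

Besides the shell and the picture viewer there is one more tool, called after "Call:" in YAML: its name, and indented under it one key for each argument. carry_out: Moves the arm, as the interface text tells. Its arguments: {"type":"object","properties":{"plan":{"type":"array","items":{"type":"object","properties":{"claw":{"type":"number"},"delta_pos":{"type":"array","items":{"type":"number"}},"twist":{"type":"number"}}}},"squeeze":{"type":"number"}},"required":["plan"]}

```bash
mkdir -p pics; ls; python3 - <<'E'
from bench import ctrl
import cv2,numpy as np
s=ctrl.read_state();print(s)
for n in("scene","top","wrist"):
    im=ctrl.camera(n);cv2.imwrite(f"pics/{n}0.png",im[:,:,::-1])
    print(n,ctrl.get_calibration(n))
E
```

```text
pics
{'t': 0.0, 'joints': array([9.35307679e-01, 1.04685035e-01, 9.64459951e-02, 1.56388595e+00,
       3.27095662e-05, 1.35309684e+00]), 'joint_vel': array([ 4.65167189e-04,  9.16211484e-04, -9.70427554e-05, -1.65724222e-03,
        1.23653638e-03,  1.50653082e-04]), 'effort': array([-5.58007414e-04, -5.56933951e+01,  5.03646719e+01,  1.68263057e-02,
       -6.02660803e-04, -1.53391454e-05]), 'tcp_pos': array([0.24336527, 0.5483089 , 0.40391771]), 'orientation': array([-6.51378935e-01, -3.07272929e+00,  1.87841495e-03]), 'force': array([-0.07757479, -0.0214787 ,  0.22716099]), 'ft_torque': array([-0.05516306,  0.02563026,  0.0258895 ]), 'width': 0.08526678596853504}
scene {'fx': 505.5721468527863, 'fy': 505.5721468527863, 'cx': 278.1483368231918, 'cy': 205.67739824780386, 'cam_to_world': array([[ 0.03867397, -0.62322736,  0.78108385,  1.47664022],
       [ 0.99925033,  0.02274102, -0.03133102, -0.01448129],
       [ 0.0017637 ,  0.78170999,  0.62363963,  0.84013541],
       [ 0.        ,  0.        ,  0.        ,  1.        ]])}
top {'fx': 440.80769068526286, 'fy': 440.80769068526286, 'cx': 279.1913150008841, 'cy': 215.62835930783763, 'cam_to_world': array([[-0.01760194,  0.99615381, -0.0858356 ,  0.43072214],
       [-0.99968144, -0.01598095,  0.01953552,  0.01737435],
       [ 0.01808865,  0.08615212,  0.99611777,  1.12345387],
       [ 0.        ,  0.        ,  0.        ,  1.        ]])}
wrist {'fx': 325.19226210127806, 'fy': 325.19226210127806, 'cx': 283.93690298305285, 'cy': 207.24231033159577, 'cam_to_world': array([[ 0.40537351, -0.87039874, -0.27942503,  0.17151276],
       [ 0.91414728,  0.38508087,  0.12667864,  0.58156454],
       [-0.00265969, -0.30678779,  0.95177423,  0.37309701],
       [ 0.        ,  0.        ,  0.        ,  1.        ]])}
```

View pics/top0.png

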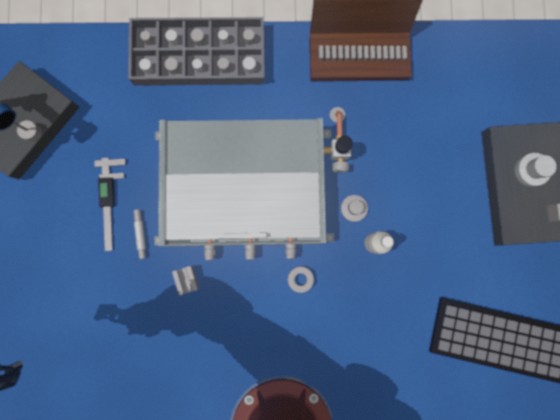

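View pics/scene0.png

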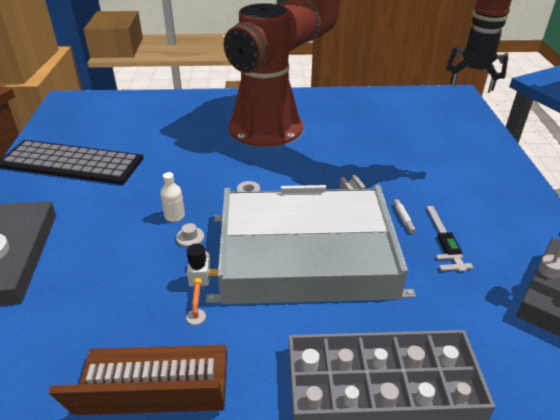

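View pics/wrist0.png

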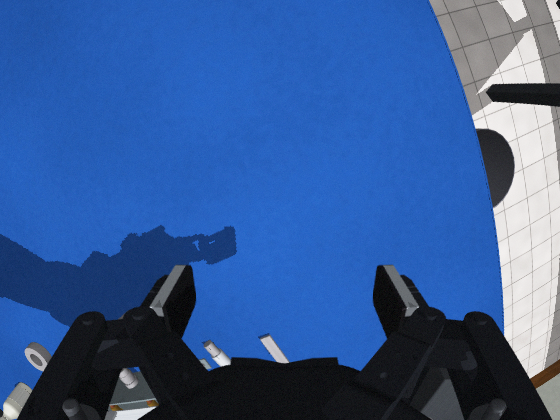

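The top view shows the box at cols 160–328 and rows 120–245, with the cover shut over the front half. The lip is near (243,235), and the three couplers are at (209,250), (250,250) and (290,250). The scene view agrees. The wrist view shows only the table. Next I'll enlarge the top view.

```bash
cat > h.py <<'E'
from bench import ctrl
import cv2,numpy as np
def ray(n,px,cal=None):
    c=cal or ctrl.get_calibration(n);u,v=px
    x=(u-c["cx"])/c["fx"];y=(v-c["cy"])/c["fy"]
    if n=="wrist":
        r=np.hypot(x,y);k=np.sin(r)/max(r,1e-9);d=np.array([x*k,-y*k,-np.cos(r)])
    else: d=np.array([x,-y,-1.])
    T=c["cam_to_world"];return T[:3,3],T[:3,:3]@d
def onz(n,px,z,cal=None):
    o,d=ray(n,px,cal);return o+d*(z-o[2])/d[2]
def proj(n,P,cal=None):
    c=cal or ctrl.get_calibration(n);T=c["cam_to_world"]
    p=T[:3,:3].T@(np.asarray(P,float)-T[:3,3]);x,y,z=p[0],-p[1],-p[2]
    if n=="wrist":
        r=np.hypot(x,y);a=np.arctan2(r,z)/max(r,1e-9);x*=a;y*=a
    else: x/=z;y/=z
    return np.array([c["cx"]+c["fx"]*x,c["cy"]+c["fy"]*y])
E
python3 - <<'E'
import cv2
im=cv2.imread("pics/top0.png")[105:265,145:345]
cv2.imwrite("pics/top0c.png",cv2.resize(im,(800,640),interpolation=cv2.INTER_CUBIC)[:600])
im=cv2.imread("pics/scene0.png")[165:315,190:430]
cv2.imwrite("pics/scene0c.png",cv2.resize(im,None,fx=3.3,fy=3.3,interpolation=cv2.INTER_CUBIC))
E
```

```text
(no output)
```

View pics/top0c.png

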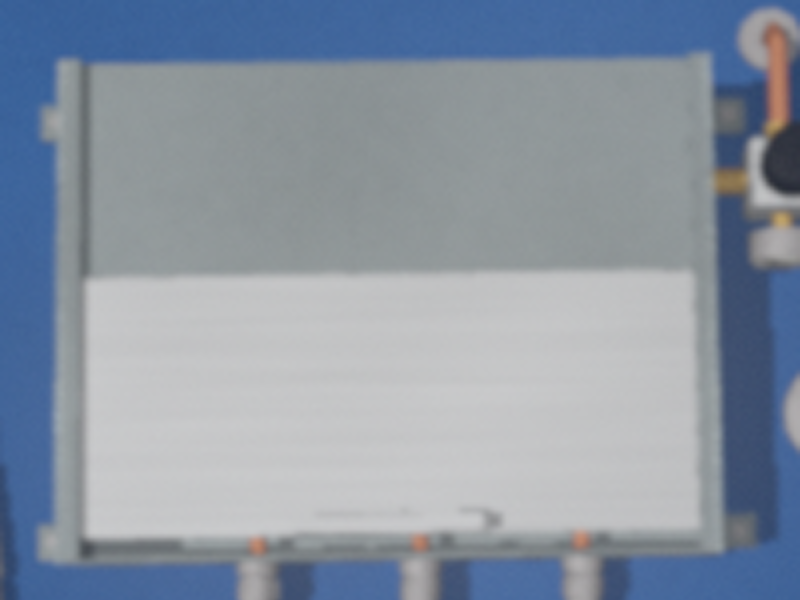

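View pics/scene0c.png

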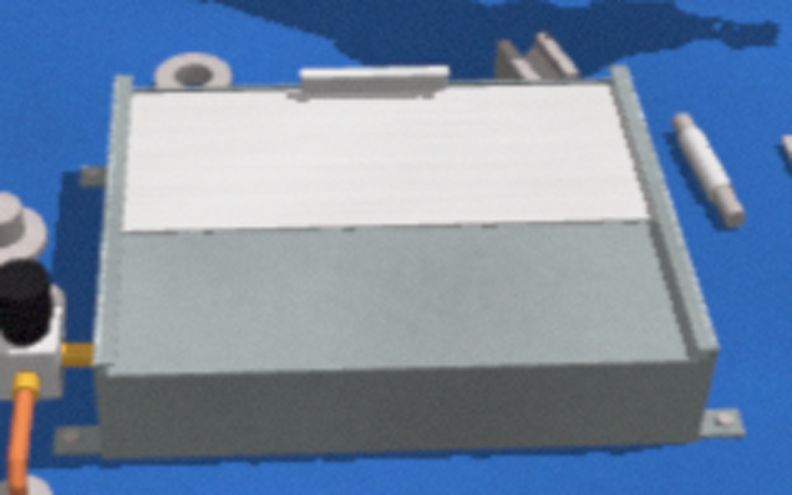

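```bash
python3 - <<'E'
from h import *
t=lambda u,v:((u+.5)/4-.5+145,(v+.5)/4-.5+105)
P={k:onz("top",t(*p),.088) for k,p in dict(BL=(58,62),BR=(710,54),FL=(57,562),FR=(722,551)).items()}
for k in P:print(k,P[k].round(4))
print("w",np.linalg.norm(P["FL"]-P["FR"]),np.linalg.norm(P["BL"]-P["BR"]),"d",np.linalg.norm(P["FL"]-P["BL"]),np.linalg.norm(P["FR"]-P["BR"]))
yaw=[np.degrees(np.arctan2(*(a-b)[[1,0]])) for a,b in((P["BL"],P["FL"]),(P["BR"],P["FR"]))];print(yaw)
for a,b in(("FL","FR"),("BL","BR")):
    d=P[a]-P[b];print(np.degrees(np.arctan2(-d[0],d[1])))
c=sum(P.values())/4;print("c",c)
s=lambda u,v:((u+.5)/3.3-.5+190,(v+.5)/3.3-.5+165)
print("lip top ends",onz("scene",s(301,70),.101),onz("scene",s(448,67),.101))
print("cover rear edge",onz("scene",s(124,232),.081),onz("scene",s(647,220),.081),onz("top",t(90,274),.081),onz("top",t(693,269),.081))
print("cover front edge",onz("top",t(84,537),.081),onz("top",t(700,528),.081))
print("scene rails", onz("scene",s(124,76),.088), onz("scene",s(619,67),.088),onz("scene",s(100,370),.088),onz("scene",s(716,350),.088))
E
```

```text
BL [0.7537 0.2801 0.088 ]
BR [ 0.754  -0.1105  0.088 ]
FL [0.4554 0.279  0.088 ]
FR [ 0.4551 -0.1098  0.088 ]
w 0.3887832567894052 0.39062724462687604 d 0.29834634004748395 0.29883558511698993
[np.float64(0.21793718360366937), np.float64(-0.1359713135691884)]
-0.037969497694927454
0.03416356870660568
c [0.60455246 0.08471614 0.088     ]
lip top ends [0.47287615 0.03237133 0.101     ] [0.47308482 0.14257652 0.101     ]
cover rear edge [ 0.62696094 -0.09461724  0.081     ] [0.62779556 0.2635337  0.081     ] [0.62648103 0.26219958 0.081     ] [ 0.62437992 -0.09771051  0.081     ]
cover front edge [0.46995648 0.26505431 0.081     ] [ 0.4691105  -0.09795286  0.081     ]
scene rails [ 0.4580111  -0.10093212  0.088     ] [0.46016438 0.27567331 0.088     ] [ 0.76127718 -0.10354144  0.088     ] [0.75844643 0.27892171 0.088     ]
```

Call:
carry_out:
  plan:
    - {"claw": 0,"delta_pos": [0.38,-0.95,0],"twist": 2}
    - {"claw": 0,"delta_pos": [0.38,-0.95,0],"twist": 2}
    - {"claw": 0,"delta_pos": [0.38,-0.95,0],"twist": 2}
    - {"claw": 0,"delta_pos": [0.38,-0.95,0],"twist": 2}
    - {"claw": 0,"delta_pos": [0.38,-0.95,0],"twist": 2}
    - {"claw": 0,"delta_pos": [0.38,-0.95,0],"twist": 2}
    - {"claw": 0,"delta_pos": [0.38,-0.95,0],"twist": 2}
    - {"claw": 0,"delta_pos": [0.38,-0.95,0],"twist": 2}
    - {"claw": 0,"delta_pos": [0.38,-0.95,0],"twist": 2}
    - {"claw": 0,"delta_pos": [0.38,-0.95,0],"twist": 2}
    - {"claw": 0,"delta_pos": [0.38,-0.95,0],"twist": 2}
    - {"claw": 0,"delta_pos": [0,0,0],"twist": 2}
  squeeze: 20

```text
t: 1.15
tcp_pos: [0.4126, 0.1248, 0.4043]
orientation: [0.007, 3.141, -0.003]
force: [0.4, 0.3, -0.2]
width: -0.0002
```

Call:
carry_out:
  plan:
    - {"claw": 0,"delta_pos": [0.2,-0.5,-0.7],"twist": 0}
    - {"claw": 0,"delta_pos": [0.2,-0.45,-0.8],"twist": 0}
    - {"claw": 0,"delta_pos": [0,0,-0.8],"twist": 0}
    - {"claw": 0,"delta_pos": [0,0,-0.6],"twist": 0}
    - {"claw": 0,"delta_pos": [0,0,-0.3],"twist": 0}
    - {"claw": 0,"delta_pos": [0,0,0],"twist": 0}

```text
t: 1.65
tcp_pos: [0.4256, 0.0925, 0.274]
orientation: [0.002, -3.137, -0.001]
force: [-0.1, 0.9, -0.0]
width: 0.0004
```

```bash
python3 - <<'E'
from h import *
s=ctrl.read_state();print(s["tcp_pos"],s["orientation"],s["force"])
im=ctrl.camera("wrist");cv2.imwrite("pics/w1.png",im[:,:,::-1])
im=ctrl.camera("scene")[160:280,220:380,::-1];cv2.imwrite("pics/s1.png",cv2.resize(im,None,fx=5,fy=5,interpolation=cv2.INTER_CUBIC))
E
```

```text
[0.42555295 0.09247415 0.27403627] [ 1.54425644e-03 -3.13710826e+00 -7.99455825e-04] [-0.09910384  0.87629541 -0.00103282]
```

View pics/w1.png

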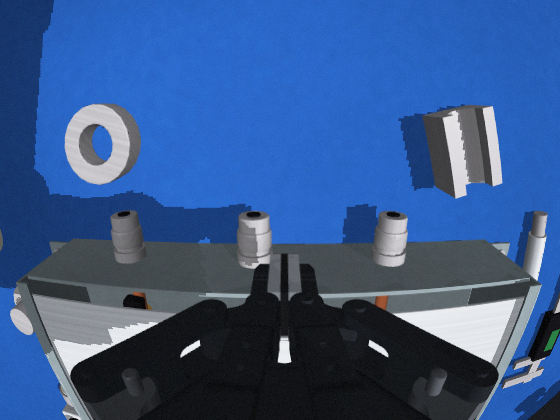

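View pics/s1.png

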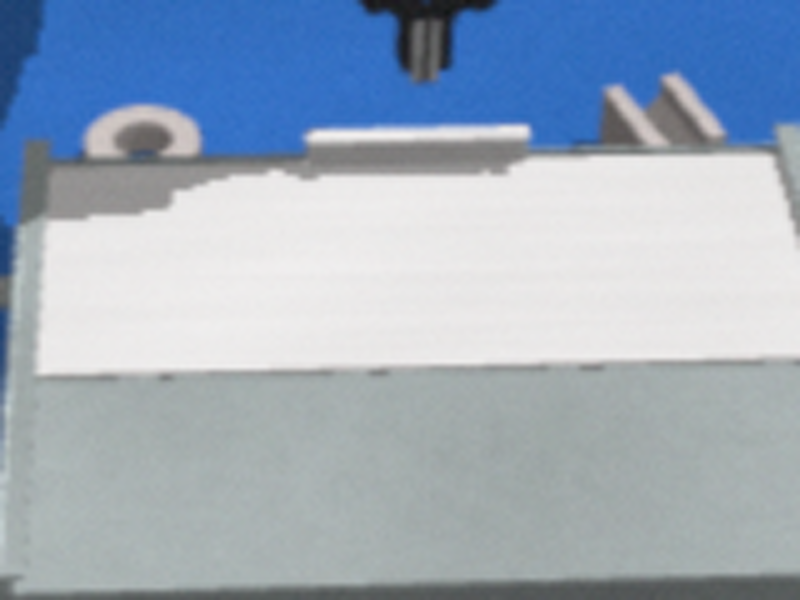

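The fingertip is at about (425,75) in the scene crop. It sits just in front of the lip (310–530,135) and is centred on it, about 30 mm clear.

Call:
carry_out:
  plan:
    - {"claw": 0,"delta_pos": [0,-0.1,-0.15],"twist": 0}
    - {"claw": 0,"delta_pos": [0,0,0],"twist": 0}
    - {"claw": 0,"delta_pos": [0.4,0,0],"twist": 0}
    - {"claw": 0,"delta_pos": [0.2,0,0],"twist": 0}
    - {"claw": 0,"delta_pos": [0.2,0,0],"twist": 0}
    - {"claw": 0,"delta_pos": [0.2,0,0],"twist": 0}
    - {"claw": 0,"delta_pos": [0.2,0,0],"twist": 0}

```text
t: 2.33
tcp_pos: [0.4749, 0.0884, 0.2716]
orientation: [0.002, -3.141, 0.0]
force: [-4.7, -1.2, 2.4]
width: 0.0002
```

Pushing at −4.7 N, but I under-commanded the descent, so the overlap on the lip is too small. I'll back off, lower and resume.

Call:
carry_out:
  plan:
    - {"claw": 0,"delta_pos": [-0.3,0,0],"twist": 0}
    - {"claw": 0,"delta_pos": [0,0,-0.23],"twist": 0}
    - {"claw": 0,"delta_pos": [0,0,0],"twist": 0}
    - {"claw": 0,"delta_pos": [0,0,0],"twist": 0}

```text
t: 2.67
tcp_pos: [0.4627, 0.0884, 0.2612]
orientation: [0.002, -3.142, -0.0]
force: [0.5, -0.2, 0.3]
width: -0.0001
```

```bash
python3 - <<'E'
from h import *
s=ctrl.read_state();print(s["tcp_pos"],s["orientation"],s["force"])
im=ctrl.camera("scene")[160:280,220:380,::-1];cv2.imwrite("pics/s2.png",cv2.resize(im,None,fx=5,fy=5,interpolation=cv2.INTER_CUBIC))
E
```

```text
[0.46267303 0.08841259 0.26124839] [ 1.74319402e-03 -3.14157617e+00 -1.33978449e-04] [ 0.51150255 -0.15120765  0.31844819]
```

View pics/s2.png

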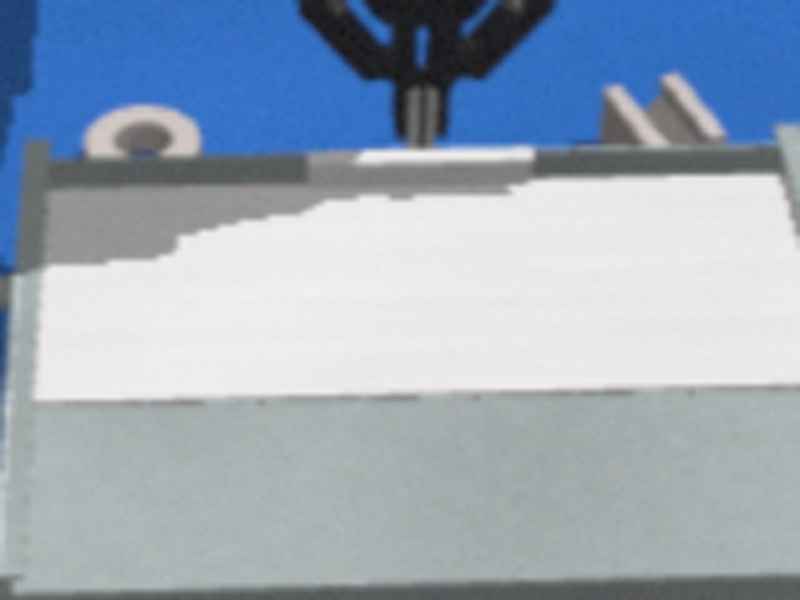

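The cover has moved about 15 mm. The fingertip is now behind the lip (its tip hidden below the top edge at row 150), so the overlap is good. Continuing the push.

Call:
carry_out:
  plan:
    - {"claw": 0,"delta_pos": [0.2,0,0],"twist": 0}
    - {"claw": 0,"delta_pos": [0.2,0,0],"twist": 0}
    - {"claw": 0,"delta_pos": [0.3,0,0],"twist": 0}
    - {"claw": 0,"delta_pos": [0.4,0,0],"twist": 0}
    - {"claw": 0,"delta_pos": [0.4,0,0],"twist": 0}
    - {"claw": 0,"delta_pos": [0.4,0,0],"twist": 0}
    - {"claw": 0,"delta_pos": [0.3,0,0],"twist": 0}
    - {"claw": 0,"delta_pos": [0.2,0,0],"twist": 0}
    - {"claw": 0,"delta_pos": [0,0,0],"twist": 0}

```text
t: 3.47
tcp_pos: [0.5598, 0.0883, 0.2616]
orientation: [-0.001, 3.141, 0.0]
force: [-0.1, 0.2, 0.5]
width: 0.0001
```

```bash
python3 - <<'E'
from h import *
s=ctrl.read_state();print(s["tcp_pos"],s["orientation"],s["force"])
im=ctrl.camera("scene");cv2.imwrite("pics/s3f.png",im[:,:,::-1])
im=im[160:280,220:380,::-1];cv2.imwrite("pics/s3.png",cv2.resize(im,None,fx=5,fy=5,interpolation=cv2.INTER_CUBIC))
E
```

```text
[0.5597739  0.08825993 0.26158987] [-1.40364427e-03  3.14084050e+00  3.14093982e-07] [-0.14427044  0.21671542  0.4670321 ]
```

View pics/s3.png

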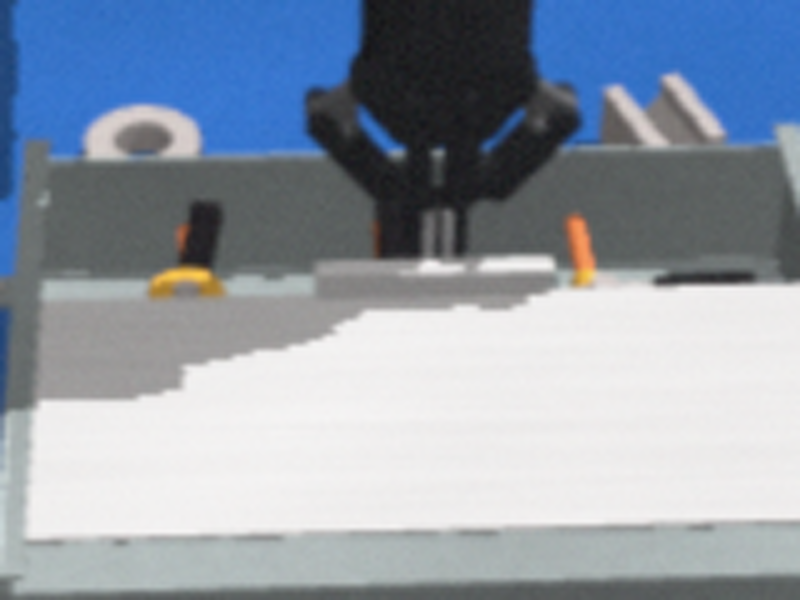

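The tag is visible on the box's right valve (crop (187,280)), and a shut handle is on the left valve. The cover still needs about 30 mm. I'll creep to the stop.

Call:
carry_out:
  plan:
    - {"claw": 0,"delta_pos": [0.2,0,0],"twist": 0}
    - {"claw": 0,"delta_pos": [0.2,0,0],"twist": 0}
    - {"claw": 0,"delta_pos": [0.15,0,0],"twist": 0}
    - {"claw": 0,"delta_pos": [0.1,0,0],"twist": 0}
    - {"claw": 0,"delta_pos": [0,0,0],"twist": 0}

```text
t: 3.93
tcp_pos: [0.5853, 0.0884, 0.2615]
orientation: [-0.002, 3.141, 0.0]
force: [-0.2, 0.5, 0.0]
width: -0.0002
```

Call:
carry_out:
  plan:
    - {"claw": 0,"delta_pos": [0.1,0,0],"twist": 0}

```text
t: 4.02
tcp_pos: [0.5884, 0.0884, 0.2615]
orientation: [0.002, -3.141, 0.0]
force: [-4.5, 0.2, 0.3]
width: -0.0002
```

Call:
carry_out:
  plan:
    - {"claw": 0,"delta_pos": [0.08,0,0],"twist": 0}

```text
t: 4.1
tcp_pos: [0.5903, 0.0885, 0.2614]
orientation: [0.002, -3.136, 0.0]
force: [-29.1, -1.0, 18.4]
width: -0.0001
```

The force jumped to 29 N, so the cover is at its stop where predicted (0.590). Backing off straight away, then lifting and looking.

Call:
carry_out:
  plan:
    - {"claw": 0,"delta_pos": [-0.3,0,0],"twist": 0}
    - {"claw": 0,"delta_pos": [-0.4,0,0.3],"twist": 0}
    - {"claw": 0,"delta_pos": [-0.5,0,0.8],"twist": 0}
    - {"claw": 0,"delta_pos": [-0.7,0,0.7],"twist": 0}
    - {"claw": 0,"delta_pos": [-0.8,0,0.6],"twist": 0}
    - {"claw": 0,"delta_pos": [-0.8,0,0.6],"twist": 0}
    - {"claw": 0,"delta_pos": [0,0,0],"twist": 0}
    - {"claw": 0,"delta_pos": [0,0,0],"twist": 0}

```text
t: 4.77
tcp_pos: [0.4518, 0.0884, 0.3842]
orientation: [-0.002, 3.135, -0.001]
force: [0.7, -0.5, -0.5]
width: -0.0001
```

```bash
python3 - <<'E'
from h import *
s=ctrl.read_state();print(s["t"],s["tcp_pos"],s["orientation"],s["force"])
im=ctrl.camera("scene");cv2.imwrite("pics/s4f.png",im[:,:,::-1])
im=im[160:300,210:410,::-1];cv2.imwrite("pics/s4.png",cv2.resize(im,None,fx=4,fy=4,interpolation=cv2.INTER_CUBIC))
im=ctrl.camera("top");cv2.imwrite("pics/t4f.png",im[:,:,::-1])
im=im[110:260,145:345,::-1];cv2.imwrite("pics/t4.png",cv2.resize(im,None,fx=4,fy=4,interpolation=cv2.INTER_CUBIC))
E
```

```text
4.7667 [0.45176211 0.08844268 0.38418768] [-1.72436911e-03  3.13509218e+00 -7.61062414e-04] [ 0.74513003 -0.48356706 -0.5490558 ]
```

View pics/s4.png

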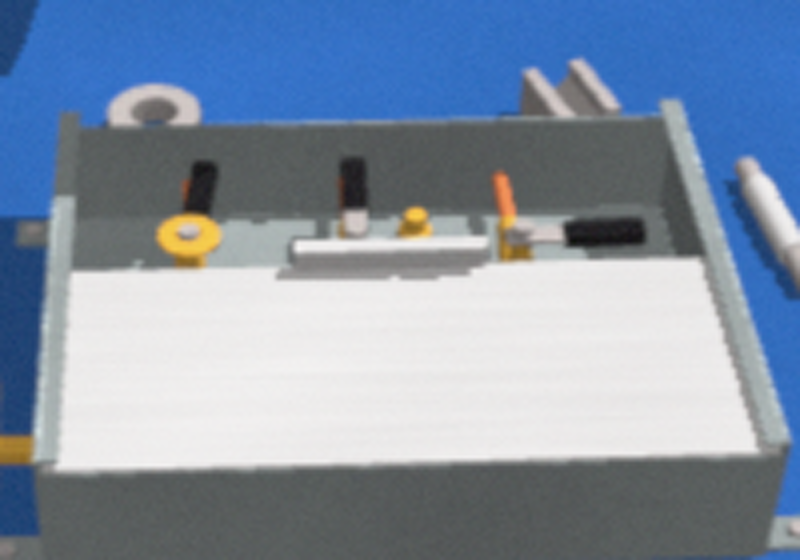

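View pics/t4.png

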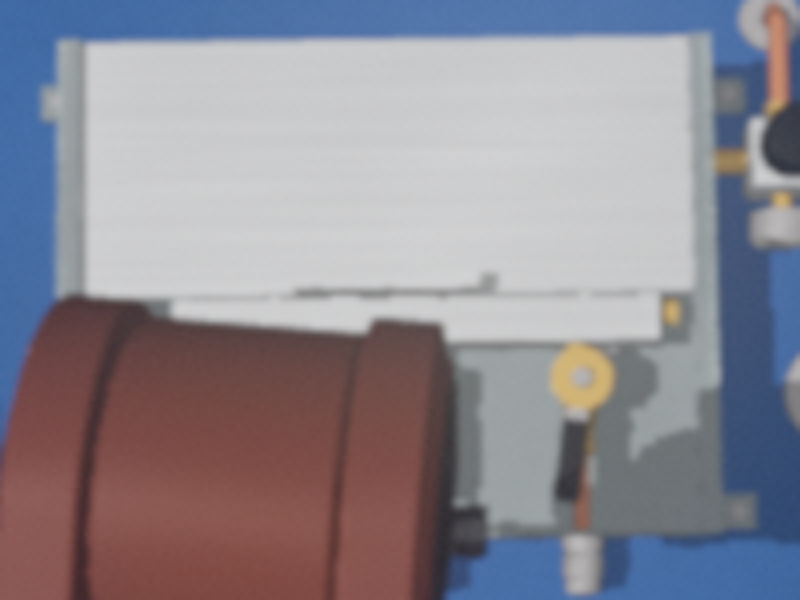

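The cover is fully back. The tagged valve is the right one: tag at (582,377) in the top crop, handle tip at about (567,499). The middle handle is open, the left one is shut, and the spare plug is beside the middle valve.

```bash
python3 - <<'E'
from h import *
t=lambda u,v:((u+.5)/4-.5+145,(v+.5)/4-.5+110)
im=cv2.imread("pics/t4f.png");hsv=cv2.cvtColor(im,cv2.COLOR_BGR2HSV)
m=cv2.inRange(hsv,(15,90,100),(35,255,255));m[:190]=0;m[:, :275]=0;m[:, 305:]=0;m[240:]=0
n,l,st,ce=cv2.connectedComponentsWithStats(m)
for i in range(1,n):
  if st[i,4]>8: print("brass",st[i],ce[i],onz("top",ce[i],.066))
d=cv2.inRange(im,(0,0,0),(70,70,70));d[:200]=0;d[240:]=0;d[:,:276]=0;d[:,305:]=0
n,l,st,ce=cv2.connectedComponentsWithStats(d)
for i in range(1,n):
  if st[i,4]>8:
    print("dark",st[i],ce[i],onz("top",ce[i],.064))
    print(cv2.minAreaRect(np.argwhere(l==i)[:,::-1].astype(np.float32)))
print("tag",onz("top",t(582,376),.066),"tip",onz("top",t(567,499),.064))
s=lambda u,v:((u+.5)/4-.5+210,(v+.5)/4-.5+160)
print("scene tag",onz("scene",s(189,236),.066),"tip",onz("scene",s(206,161),.064))
print("mid tip",onz("scene",s(353,158),.064),"mid hub",onz("scene",s(355,222),.064),"plug",onz("scene",s(415,220),.025))
print("left hub",onz("scene",s(520,230),.064),"tip",onz("scene",s(645,230),.064))
print("box exp hub",.605-.055,.0847-.115)
E
```

```text
brass [284 196  14  16 135] [290.39259259 203.77777778] [ 0.5501304  -0.03092161  0.066     ]
dark [285 226   5   9  26] [286.73076923 230.42307692] [ 0.48599248 -0.020919    0.064     ]
((286.6700134277344, 229.80996704101562), (3.535534143447876, 8.202439308166504), 8.13010311126709)
tag [ 0.55051159 -0.03028239  0.066     ] tip [ 0.4764975  -0.01988174  0.064     ]
scene tag [ 0.55456787 -0.02806744  0.066     ] tip [ 0.47979351 -0.01707483  0.064     ]
mid tip [0.4800878  0.07486213 0.064     ] mid hub [0.54275031 0.07172556 0.064     ] plug [0.49523228 0.11412032 0.025     ]
left hub [0.55384972 0.1699185  0.064     ] tip [0.55658715 0.24473402 0.064     ]
box exp hub 0.5499999999999999 -0.030300000000000007
```

Hub is at (0.5505, −0.030) and tip at (0.477, −0.0195), giving a length of 75 mm (matches) and θ≈0.14. Next I move over the gap to the right of the handle.

Call:
carry_out:
  plan:
    - {"claw": 0,"delta_pos": [0.17,-0.9,0],"twist": 0}
    - {"claw": 0,"delta_pos": [0.17,-0.9,0],"twist": 0}
    - {"claw": 0,"delta_pos": [0.17,-0.9,0],"twist": 0}
    - {"claw": 0,"delta_pos": [0.17,-0.9,0],"twist": 0}
    - {"claw": 0,"delta_pos": [0,0,-0.8],"twist": 0}
    - {"claw": 0,"delta_pos": [0,0,-0.8],"twist": 0}
    - {"claw": 0,"delta_pos": [0,0,-0.7],"twist": 0}
    - {"claw": 0,"delta_pos": [0,0,0],"twist": 0}
    - {"claw": 0,"delta_pos": [0,0,0],"twist": 0}

```text
t: 5.62
tcp_pos: [0.4787, -0.0555, 0.2875]
orientation: [0.001, -3.137, -0.003]
force: [0.3, 0.3, 1.0]
width: -0.0001
```

```bash
python3 - <<'E'
from h import *
s=ctrl.read_state();print(s["t"],s["tcp_pos"],s["orientation"],s["force"])
im=ctrl.camera("wrist");cv2.imwrite("pics/w5.png",im[:,:,::-1])
im=ctrl.camera("scene")[130:270,190:350,::-1];cv2.imwrite("pics/s5.png",cv2.resize(im,None,fx=4,fy=4,interpolation=cv2.INTER_CUBIC))
E
```

```text
5.6167 [ 0.47865716 -0.05550366  0.28746041] [ 1.36071984e-03 -3.13705576e+00 -3.12769343e-03] [0.33921512 0.28806194 0.98695305]
```

View pics/w5.png

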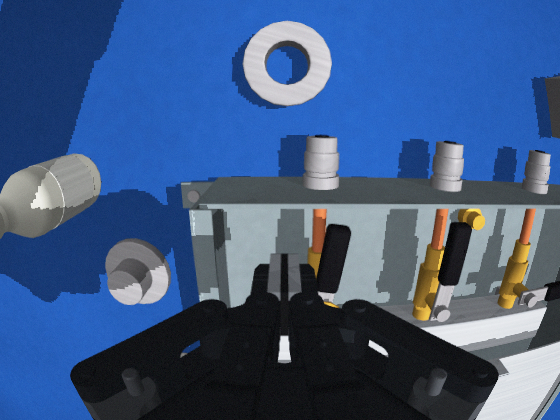

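View pics/s5.png

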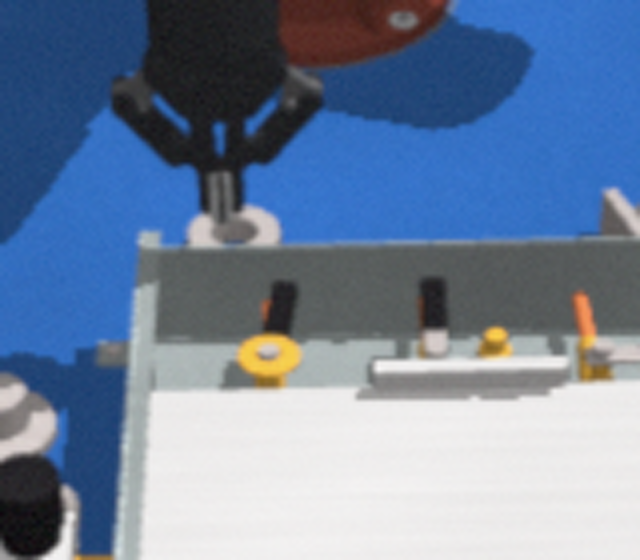

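The tool stands right of the tagged handle: wrist view has the fingers at (285,265) and the sleeve at (335,225–290). I'll check the tip from this view before going down.

```bash
python3 - <<'E'
from h import *
print(onz("wrist",(340,226),.064),onz("wrist",(329,291),.064),"mid",onz("wrist",(461,222),.064))
print("tip proj",proj("wrist",(.477,-.0195,.064)),"fingertip",proj("wrist",(.4787,-.0555,.1145)))
print("front wall top inner",onz("wrist",(320,206),.076), "spans",onz("wrist",(278,256),.1145),onz("wrist",(293,256),.1145),onz("wrist",(255,264),.105),onz("wrist",(315,264),.105))
E
```

```text
[ 0.4769757 -0.0182155  0.064    ] [ 0.52676631 -0.02257871  0.064     ] mid [0.47501075 0.0717589  0.064     ]
tip proj [338.06179565 226.04312219] fingertip [282.20374611 265.41552836]
front wall top inner [ 0.45952596 -0.03327697  0.076     ] spans [ 0.47338569 -0.05758589  0.1145    ] [ 0.47337011 -0.05013409  0.1145    ] [ 0.48304644 -0.0701724   0.105     ] [ 0.48297382 -0.03796098  0.105     ]
```

Call:
carry_out:
  plan:
    - {"claw": 0,"delta_pos": [0.05,-0.05,-0.5],"twist": 0}
    - {"claw": 0,"delta_pos": [0,0,-0.5],"twist": 0}
    - {"claw": 0,"delta_pos": [0,0,-0.4],"twist": 0}
    - {"claw": 0,"delta_pos": [0,0,-0.2],"twist": 0}
    - {"claw": 0,"delta_pos": [0,0,0],"twist": 0}
    - {"claw": 0,"delta_pos": [0,0,0],"twist": 0}

```text
t: 6.22
tcp_pos: [0.4816, -0.0577, 0.2269]
orientation: [-0.002, 3.14, -0.001]
force: [0.5, -0.8, 0.5]
width: -0.0002
```

Call:
carry_out:
  plan:
    - {"claw": 0,"delta_pos": [0,0,-0.12],"twist": 0}
    - {"claw": 0,"delta_pos": [-0.02,0.17,0],"twist": 0}
    - {"claw": 0,"delta_pos": [-0.02,0.17,0],"twist": 0}
    - {"claw": 0,"delta_pos": [0.02,0.19,0],"twist": 0}
    - {"claw": 0,"delta_pos": [0.03,0.19,0],"twist": 0}
    - {"claw": 0,"delta_pos": [0,0,0],"twist": 0}

```text
t: 6.72
tcp_pos: [0.4816, -0.0275, 0.2211]
orientation: [-0.004, 3.141, -0.0]
force: [-1.7, -0.3, 0.6]
width: -0.0001
```

```bash
python3 - <<'E'
from h import *
im=ctrl.camera("wrist");cv2.imwrite("pics/w6.png",im[:,:,::-1])
im=ctrl.camera("scene")[130:270,190:350,::-1];cv2.imwrite("pics/s6.png",cv2.resize(im,None,fx=4,fy=4,interpolation=cv2.INTER_CUBIC))
E
```

```text
(no output)
```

View pics/w6.png

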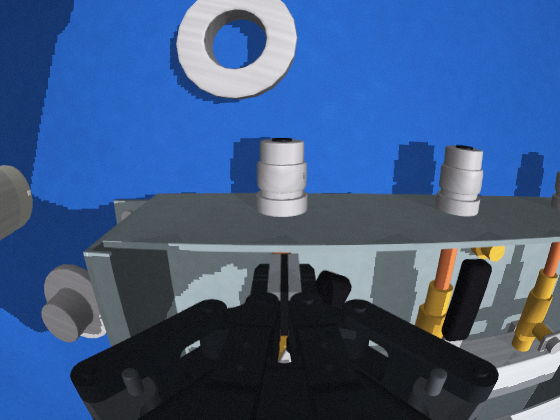

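View pics/s6.png

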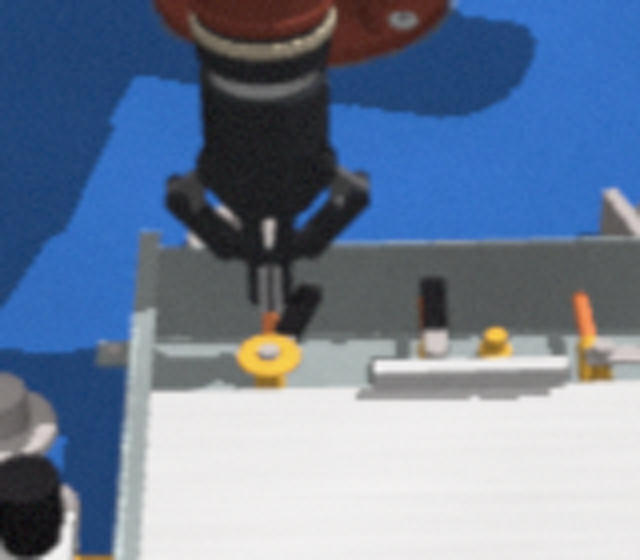

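The handle is swinging as intended (sleeve at crop (300,310), fingers on its right). Continuing along the arc.

Call:
carry_out:
  plan:
    - {"claw": 0,"delta_pos": [0.08,0.19,0],"twist": 0}
    - {"claw": 0,"delta_pos": [0.09,0.19,0],"twist": 0}
    - {"claw": 0,"delta_pos": [0.15,0.17,0],"twist": 0}
    - {"claw": 0,"delta_pos": [0.15,0.17,0],"twist": 0}
    - {"claw": 0,"delta_pos": [0,0,0],"twist": 0}

```text
t: 7.23
tcp_pos: [0.5004, 0.001, 0.2204]
orientation: [0.003, -3.14, -0.001]
force: [-1.0, -0.6, -0.3]
width: 0.0001
```

Call:
carry_out:
  plan:
    - {"claw": 0,"delta_pos": [0.19,0.12,0],"twist": 0}
    - {"claw": 0,"delta_pos": [0.19,0.12,0],"twist": 0}
    - {"claw": 0,"delta_pos": [0,0,0],"twist": 0}

```text
t: 7.48
tcp_pos: [0.5156, 0.0102, 0.2203]
orientation: [0.003, -3.14, -0.002]
force: [-0.0, 0.2, 1.1]
width: -0.0002
```

```bash
python3 - <<'E'
from h import *
s=ctrl.read_state();print(s["t"],s["tcp_pos"],s["force"])
im=ctrl.camera("scene")[130:270,190:350,::-1];cv2.imwrite("pics/s7.png",cv2.resize(im,None,fx=4,fy=4,interpolation=cv2.INTER_CUBIC))
E
```

```text
7.4833 [0.5155651  0.01019202 0.22025871] [-0.02444068  0.16746787  1.06322524]
```

View pics/s7.png

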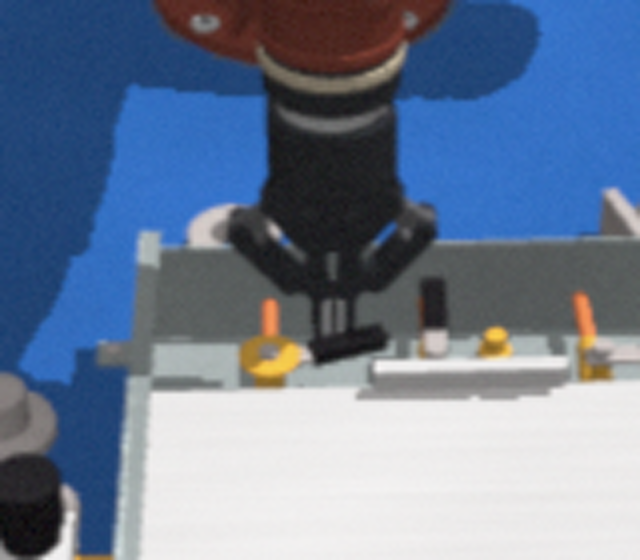

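The handle is nearly across. Creeping to the stop while watching the force.

Call:
carry_out:
  plan:
    - {"claw": 0,"delta_pos": [0.14,0.05,0],"twist": 0}
    - {"claw": 0,"delta_pos": [0.12,0.05,0],"twist": 0}
    - {"claw": 0,"delta_pos": [0,0,0],"twist": 0}

```text
t: 7.78
tcp_pos: [0.5259, 0.0136, 0.2205]
orientation: [0.002, -3.141, -0.001]
force: [-2.1, 0.7, -0.9]
width: 0.0002
```

Call:
carry_out:
  plan:
    - {"claw": 0,"delta_pos": [0.06,0,0],"twist": 0}

```text
t: 7.87
tcp_pos: [0.5277, 0.0137, 0.2204]
orientation: [0.002, -3.14, -0.001]
force: [-5.4, 4.6, 1.7]
width: 0.0004
```

Call:
carry_out:
  plan:
    - {"claw": 0,"delta_pos": [0.05,0,0],"twist": 0}

```text
t: 7.95
tcp_pos: [0.5297, 0.0137, 0.2205]
orientation: [0.002, -3.14, -0.002]
force: [-4.8, 2.9, 0.8]
width: 0.0001
```

Call:
carry_out:
  plan:
    - {"claw": 0,"delta_pos": [0.04,0,0],"twist": 0}

```text
t: 8.03
tcp_pos: [0.5313, 0.0138, 0.2205]
orientation: [0.002, -3.14, -0.002]
force: [-4.7, 4.7, 0.6]
width: -0.0004
```

Call:
carry_out:
  plan:
    - {"claw": 0,"delta_pos": [0.04,0,0],"twist": 0}

```text
t: 8.12
tcp_pos: [0.5321, 0.0139, 0.2203]
orientation: [0.002, -3.138, -0.002]
force: [-18.3, 3.1, 9.7]
width: 0.0003
```

The stop is reached: 18 N at x=0.532, against a predicted 0.5315. Backing straight off, lifting and checking.

Call:
carry_out:
  plan:
    - {"claw": 0,"delta_pos": [-0.2,0,0],"twist": 0}
    - {"claw": 0,"delta_pos": [-0.4,0,0],"twist": 0}
    - {"claw": 0,"delta_pos": [0,0,0.3],"twist": 0}
    - {"claw": 0,"delta_pos": [0,0,0.8],"twist": 0}
    - {"claw": 0,"delta_pos": [0,0,0.9],"twist": 0}
    - {"claw": 0,"delta_pos": [0,0,0.9],"twist": 0}
    - {"claw": 0,"delta_pos": [0,0.5,0.8],"twist": 0}
    - {"claw": 0,"delta_pos": [-0.5,0.8,0],"twist": 0}
    - {"claw": 0,"delta_pos": [-0.5,0.8,0],"twist": 0}
    - {"claw": 0,"delta_pos": [-0.4,0.8,0],"twist": 0}
    - {"claw": 0,"delta_pos": [0,0,0],"twist": 0}

```text
t: 9.03
tcp_pos: [0.4515, 0.1333, 0.3706]
orientation: [-0.007, 3.139, 0.003]
force: [0.5, 0.2, -0.5]
width: -0.0001
```

```bash
python3 - <<'E'
from h import *
s=ctrl.read_state();print(s["t"],s["tcp_pos"],s["force"])
im=ctrl.camera("scene");cv2.imwrite("pics/s8f.png",im[:,:,::-1])
im=im[160:300,210:410,::-1];cv2.imwrite("pics/s8.png",cv2.resize(im,None,fx=4,fy=4,interpolation=cv2.INTER_CUBIC))
im=ctrl.camera("top");cv2.imwrite("pics/t8f.png",im[:,:,::-1])
im=im[110:260,145:345,::-1];cv2.imwrite("pics/t8.png",cv2.resize(im,None,fx=4,fy=4,interpolation=cv2.INTER_CUBIC))
E
```

```text
9.0333 [0.45148637 0.13331013 0.37061464] [ 0.4585766   0.18195611 -0.53817839]
```

View pics/s8.png

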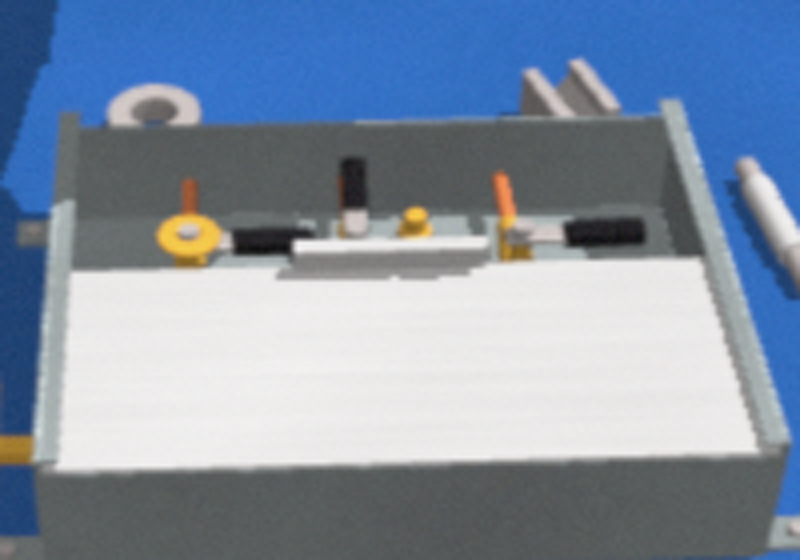

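View pics/t8.png

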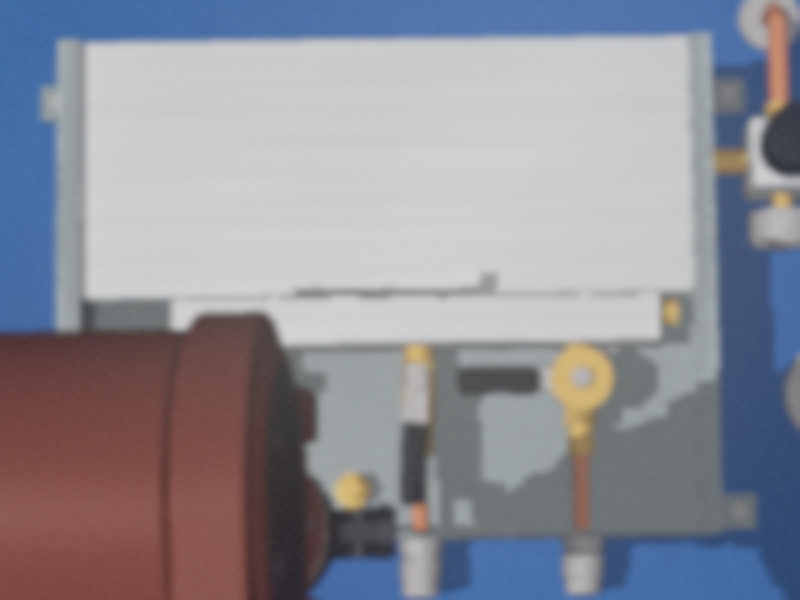

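Both views show the tagged handle square across, with the cover open and the plain handles and spare plug unmoved. I'll put a number on the angle and check for shifts.

```bash
python3 - <<'E'
from h import *
im=cv2.imread("pics/t8f.png");g=im.max(2)
def dark(n,im,x0,x1,y0,y1,th=75):
    m=np.zeros(im.shape[:2],np.uint8);m[y0:y1,x0:x1]=(im.max(2)[y0:y1,x0:x1]<th)*255
    k,l,st,ce=cv2.connectedComponentsWithStats(m);i=1+np.argmax(st[1:,4]);
    pts=np.argwhere(l==i)[:,::-1].astype(float);W=np.array([onz(n,p,.064) for p in pts])[:,:2]
    w,v=np.linalg.eigh(np.cov(W.T));d=v[:,1];print(n,st[i],"cent",W.mean(0),"dir deg",np.degrees(np.arctan2(d[1],d[0]))%180);return W.mean(0)
c=dark("top",im,256,282,198,212)
hub=np.array([.5505,-.0303]);d=c-hub;print("theta from hub-centroid",np.arctan2(d[1],-d[0]))
s8=cv2.imread("pics/s8f.png")
c=dark("scene",s8,266,286,214,226)
for a,b in(("s4f","s8f"),):
    A=cv2.imread(f"pics/{a}.png").astype(int);B=cv2.imread(f"pics/{b}.png").astype(int)
    for nm,(x0,x1,y0,y1) in dict(plain1=(290,305,197,220),plain2=(335,375,210,226),cover=(222,400,225,280),plug=(308,320,210,220)).items():
        print(nm,np.abs(A-B)[y0:y1,x0:x1].max(), np.abs(A-B)[y0:y1,x0:x1].mean().round(2))
E
```

```text
Traceback (most recent call last):
ValueError: attempt to get argmax of an empty sequence
```

```bash
python3 - <<'E'
import cv2
a=cv2.imread("pics/top0.png");b=cv2.imread("pics/t8f.png")
cv2.imwrite("pics/cmp.png",cv2.resize(cv2.hconcat([a[130:310,90:410],b[130:310,90:410]]),(800,225)))
E
```

```text
(no output)
```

View pics/cmp.png

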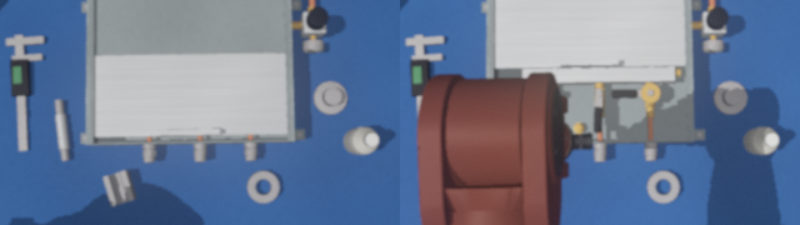

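Loose items are unmoved. Rerunning the angle measurement with a looser threshold.

```bash
python3 - <<'E'
from h import *
im=cv2.imread("pics/t8f.png")
def dark(n,im,x0,x1,y0,y1,th):
    m=np.zeros(im.shape[:2],np.uint8);m[y0:y1,x0:x1]=(im.max(2)[y0:y1,x0:x1]<th)*255
    k,l,st,ce=cv2.connectedComponentsWithStats(m)
    if k<2: print(n,"none",im[y0:y1,x0:x1].max(2).min());return
    i=1+np.argmax(st[1:,4])
    pts=np.argwhere(l==i)[:,::-1].astype(float);W=np.array([onz(n,p,.064) for p in pts])[:,:2]
    w,v=np.linalg.eigh(np.cov(W.T));d=v[:,1];c=W.mean(0);print(n,st[i],"cent",c,"dir deg",np.degrees(np.arctan2(d[1],d[0]))%180,"len",np.ptp(W[:,1]));return c
for th in(80,90,100): 
  c=dark("top",im,256,282,198,212,th)
  if c is not None:
    d=c-np.array([.5505,-.0303]);print("theta",np.arctan2(d[1],-d[0]))
s8=cv2.imread("pics/s8f.png");dark("scene",s8,266,288,214,226,60)
A=cv2.imread("pics/s4f.png").astype(int);B=s8.astype(int)
for nm,(x0,x1,y0,y1) in dict(plain1=(290,305,197,220),plain2=(335,375,210,226),cover=(222,400,225,280),plug=(308,320,210,220)).items():
    D=np.abs(A-B)[y0:y1,x0:x1];print(nm,D.max(),D.mean().round(2))
E
```

```text
top [272 204   6   3   9] cent [0.5474191  0.00601527] dir deg 101.01512620172177 len 0.012166237729916438
theta 1.4861614612564342
top [260 203  19   5  85] cent [0.54876569 0.02098968] dir deg 89.52732374362984 len 0.04360475208416545
theta 1.536995155222136
top [260 202  19   7 112] cent [0.5490007  0.02118974] dir deg 92.03954059095183 len 0.04363840314950394
theta 1.5416861037307465
scene [269 217  19   7  84] cent [0.55756065 0.01781116] dir deg 103.24610989157729 len 0.043328191801093895
plain1 20 2.06
plain2 11 1.87
cover 62 1.01
plug 8 1.43
```

```bash
python3 -c "
from bench import ctrl
print(ctrl.job_done())"
```

```text
the job is handed in; nothing more can be done
None
```

The cover is fully open, the tagged handle is fully shut, and the job is handed in at about 9 s of the 45 s allowed.

- **Cover:** I pushed it back by the lip with closed fingertips until it met its stop. The reaction was 29 N at TCP x = 0.590 m, where I expected the stop. My first contact was too shallow on the lip, about 2–3 mm of overlap. I backed off, lowered the tool and carried on.
- **Tagged handle:** it was the box's right-hand valve, at y −115 mm in the box frame. I swept it clockwise to its stop, which showed as an 18 N rise at x = 0.532 m, against 0.5315 m predicted for square. The peak forces at both stops were well above the 4–5 N needed to move the parts; I backed off at once each time.
- **Last checks:** from the top view the sleeve direction came out at 89.5–92°, so square within noise. The angle worked out from hub to sleeve was 1.54 rad, about 0.03 below π/2, which a 1–2 mm error in the hub position would explain.
- **Check that disagreed:** the scene view put the sleeve at about 103°. I put this down to its oblique angle, with the sleeve partly hidden by the lip, and trusted the top view and the stop force.
- **Everything else:** before-and-after pictures show both plain handles and the spare plug unchanged. The cover was still open; its image differed only locally (up to 62 grey levels), a difference I did not trace. In the last top view the ring gauge, flange and wash bottle are in place. The arm hid the plug gauge and part of the caliper there; the last scene view shows the V-block and plug gauge in place.

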